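# Free the jammed mandarins in the fruit chute

## Robot

A 6-joint arm with a two-finger parallel gripper is mounted at the origin on the work surface. World frame = base frame: x ahead of the robot, y to its left, z up, the work surface at z = 0. Lengths are in m, angles in degrees, forces in N, time in s.
With the tool pointing down it reaches from about 0.375 to 0.75 m from the base axis. Payload 9 kg.
Tool frame: the origin (TCP) lies where the fingers leave the gripper's body, on its centre line; the fingertips stand 73 mm ahead of it and the grasp point (between the pads) lies 54 mm ahead of it (robot.tip_reach is the distance from the TCP to the fingertips, in m); z points along the fingers, y is the direction in which the jaws open and shut (so a half turn about z gives the same grasp; the last joint's range is limited). The gripper opens to 85 mm and grips with 20 to 120 N. Pads are 22 mm wide; open, the fingers measure 114 mm over their backs; the gripper's body (76 mm by 85 mm) begins 54 mm behind the grasp point. The pads swing forward as they close: fully open they stand 13 mm farther back than shut.
Start: joints at [54.104, 5.964, 5.575, 89.605, 0, 77.527], TCP at [0.239, 0.551, 0.304] pointing down, gripper open.
Joint ranges: [-171.21, 171.21], [-48.23, 106.86], [-62.78, 66.21], [-105.2, 120.99], [-86.42, 89.51], [-180, 180]. Speed limits (degrees/s): [127.2, 127.2, 147.25, 180, 180, 180].

## Interface

Orientations are given as [roll, pitch, yaw] about the fixed x, y, z axes, in that order (R = Rz(yaw) Ry(pitch) Rx(roll)).
In Python, from plant import robot gives the robot as it stands. Calls block until the motion is done:
- robot.move_pose(position, orientation): joint-space move of the TCP to a pose.
- robot.line_to(position, vel=0.15, rotation=None, guard=None): straight line of the TCP; rotation=None keeps the orientation; vel is the mean speed in m/s. With guard (N) it stops when the force on the tool has changed by that much, and returns True; else False.
- robot.goto_joints(angles): joint-space move.
- robot.set_gripper(opening): finger opening in m; the grip force is fixed at half the most; returns when the fingers have stopped.
- robot.pause(seconds).
- robot.ik(position, orientation): joint angles nearest the present ones, or None.
- robot.observe(): the state.
- robot.grab_frame(name): name is "side" or "top"; returns the picture (400x640x3 uint8, blue, green, red); there is no depth.
- robot.get_calibration(name): a dict with "vertical_fov" (degrees; the focal length in pixels is half the picture's height over the tangent of half this angle, whatever the lens; pixels are square), "cx", "cy" (the principal point, pixels), "rvec" (rotation vector, rad) and "tvec" (3), from world to camera coordinates, as OpenCV has them. Camera axes: x right, y down, z forward; pixel columns grow to the right and rows downward; lengths in m; the calibration is good to about 2 mm. A picture is of the moment at which its call begins. get_calibration takes no time and is no camera call.
A pose or a line that the arm cannot do raises robot.IKError and nothing moves.
- robot.job_done(): hands the job in, once; it reports no verdict.
The state is a dict: "time": time; "q": joint angles; "qvel": joint speeds; "joint_torque": joint torques, N m; "tool_pos": TCP position; "tcp_rot": TCP orientation; "ft_force": force on the tool from outside, world axes, zero at the start; "torque": the same for the moment, N m; "gripper_width": finger opening in m.
Only numpy, scipy, OpenCV 4.12 (cv2) and the standard library are available. Lean on these libraries where they do the work, as an engineer would, in place of code of your own. Each camera call takes 0.05 s, during which the arm holds its last target. There are 200 camera calls.

## Task

The mandarins have wedged behind the narrow mouth of the fruit chute. Reach in under the wire guard and gently nudge back whichever one is holding the others up, as often as they jam, until all four have rolled out and lie in the white tray. Do not squash the fruit, and leave the jar, the mug and the can where they stand.

Things in the scene. Friction and masses are not known exactly. Their poses are not given: they have to be found in the camera images.
- mouth (a point): Centre of the mouth of the fixed sheet-steel fruit chute, at lane-floor level, 100 mm above the table. Axes: x level, pointing up the lane (away from the mouth); y left, looking up the lane; z up. The mouth is a 71 mm gap between two cheeks. A 38 mm lip lies in front of it (lower x); fruit that passes the gap rolls off the lip into the tray by itself.
- lane_mid (a point): Point on the middle of the lane floor, 90 mm up the lane from the mouth. The lane is a straight, flat-floored trough 114 mm wide between its side walls, closed at the back 230 mm from the mouth; its floor rises 8 degrees from the mouth. Side and back walls are 100 mm high (sheet to 45 mm, wires above), but only 36 mm over the first 36 mm behind the mouth and along the lip, where it is open above. Axes as mouth.
- guard (a point): Middle of the lower front edge of the white wire guard that roofs the lane from here to the back: 36 mm up the lane, 98 mm off the lane floor. Its 5 mm cross wires lie 26 mm apart, too close for fingers. Under this edge is the way in to the fruit, over a cheek or the gap, with closed fingers leaning about 45 degrees (pointing up the lane and down). Axes as mouth.
- cheek_left (a point): Top corner of the left cheek at the gap (y = +35.5 mm from the mouth, 36 mm off the lane floor). The cheek is a fixed upright plate 8 mm thick, 36 mm high, slanting from here outwards to the left side wall, which it meets 10.5 mm further up the lane (26 degrees). Axes as mouth.
- cheek_right (a point): The same corner of the right cheek (y = -35.5 mm from the mouth), mirror image of the left. Axes as mouth.
- tray_in (a point): Centre of the inner floor (about 5 mm above the table) of the fixed white plastic tray under the lip; inside 192 mm (its x) by 202 mm (its y), walls to 65 mm above the table. Same yaw as the chute; 118 mm in front of the mouth.
- jar: Glass jar, 66 mm across, 100 mm tall, standing left of the chute; origin under its base. Leave alone.
- mug: White mug, 76 mm across, 85 mm tall, right of the chute; origin under its base. Leave alone.
- can: Food can, 60 mm across, 80 mm tall, left of the tray; origin under its base. Leave alone.
- fruit1_centre (a point): Centre of one of four alike mandarins: firm balls 64 mm across, about 120 g, waxy and slippery, free to roll; the axes turn with it. They lie wedged in a zigzag: the lowest in the corner of one cheek and its side wall, the next rests on it from the opposite side wall and pins it there, further ones alternate.
- fruit2_centre (a point): Centre of one of four alike mandarins: firm balls 64 mm across, about 120 g, waxy and slippery, free to roll; the axes turn with it. A pinned one rolls out by itself once the next one up is pushed 20 to 30 mm up the lane along its side wall and kept there a moment.
- fruit3_centre (a point): Centre of one of four alike mandarins: firm balls 64 mm across, about 120 g, waxy and slippery, free to roll; the axes turn with it. When the pushed one is let go, the rest roll down and may wedge again, mirrored; the last then rolls out alone.
- fruit4_centre (a point): Centre of one of four alike mandarins: firm balls 64 mm across, about 120 g, waxy and slippery, free to roll; the axes turn with it. Pushing one up the lane takes a few newtons; it may push others up ahead of it.
There are look-alikes about, which are no part of the job. What is shaped like the part that bears fruit2_centre but blue is not meant.

How it is judged (in metres and radians):
At the end, for the whole second after the job is handed in: All four mandarins lie inside the tray, their centres within its inner walls and less than 55 mm above its inner floor, each moving slower than 0.05 m/s (x of fruit1_centre in the frame of tray_in between -0.098 and 0.098 m and y of fruit1_centre in the frame of tray_in between -0.103 and 0.103 m and z of each of fruit1_centre, fruit2_centre, fruit3_centre, fruit4_centre in the frame of tray_in below 0.055 m and linear speed of each of fruit1, fruit2, fruit3, fruit4 below 0.05 m/s and x of fruit2_centre in the frame of tray_in between -0.098 and 0.098 m and y of fruit2_centre in the frame of tray_in between -0.103 and 0.103 m and x of fruit3_centre in the frame of tray_in between -0.098 and 0.098 m and y of fruit3_centre in the frame of tray_in between -0.103 and 0.103 m and x of fruit4_centre in the frame of tray_in between -0.098 and 0.098 m and y of fruit4_centre in the frame of tray_in between -0.103 and 0.103 m); the robot touches nothing.
It fails at once if a mandarin is pressed with more than 15 N by the gripper (contact force between the fingers and fruit1 above 15 N or contact force between the fingers and fruit2 above 15 N or contact force between the fingers and fruit3 above 15 N or contact force between the fingers and fruit4 above 15 N).
It fails at once if the jar, the mug or the can is moved by more than 20 mm or tipped (distance of any of jar, mug, can from where it was at the start of the episode above 0.02 m or angle between any of jar, mug, can's own z axis and vertical above 0.3 rad).
It also fails if it takes over 58 s, if anything falls off the work surface, if the arm or the gripper's body presses on something with over 40 N, if the wrist force passes 120 N, or if a joint passes its speed limit or range.

## Working session

There is one attempt and no reset: what is moved stays moved. The work goes in short steps, each a Python script; the robot and the scene stay as the last script left them, time stands still between calls to the robot, and variables do not carry over. Pictures are saved under pics/ and viewed, about 8 in all and at most 12, crops included, and the job is handed in when it is done.

```bash
mkdir -p pics; ls; python3 - <<'E'
from plant import robot
import cv2
for n in("side","top"):
    cv2.imwrite(f"pics/{n}0.png",robot.grab_frame(n)); c=robot.get_calibration(n); print(n,c)
    R,_=cv2.Rodrigues(c["rvec"] if hasattr(c["rvec"],'shape') else __import__('numpy').array(c["rvec"],float)); print(-R.T@__import__('numpy').array(c["tvec"]).ravel())
print(robot.observe())
E
```

```text
pics
side {'vertical_fov': 56.354865086392564, 'cx': 324.2618991451549, 'cy': 197.8959242959023, 'rvec': array([ 2.17498336, -0.61258246,  0.32608002]), 'tvec': array([-0.48832054,  0.32551201,  0.47711211])}
[ 0.31186395 -0.39903268  0.56175153]
top {'vertical_fov': 54.24822053040326, 'cx': 321.18649101238367, 'cy': 193.33499019873824, 'rvec': array([ 2.16709467, -2.2020554 ,  0.09811646]), 'tvec': array([0.04859724, 0.61633727, 0.95576119])}
[0.5381864  0.04835576 1.00186322]
{'time': 0.1, 'q': array([5.41048066e+01, 5.99645394e+00, 5.53445218e+00, 8.96049869e+01,
       2.71328926e-04, 7.75249226e+01]), 'qvel': array([-0.08969642, -0.00094642,  0.04782528, -0.01055142, -0.02839732,
       -0.0258794 ]), 'joint_torque': array([ 7.95838743e-03, -5.58207178e+01,  5.04722285e+01,  1.28446877e-02,
       -1.81860983e-04, -5.68135874e-05]), 'tool_pos': array([0.23837008, 0.55040097, 0.30321541]), 'tcp_rot': array([-1.79934652e+02, -1.47354596e-02,  1.56579875e+02]), 'ft_force': array([0.43654749, 1.03784339, 0.17455849]), 'torque': array([-0.03269281, -0.00258522,  0.00077775]), 'gripper_width': 0.0856902114581561}
```

View pics/side0.png

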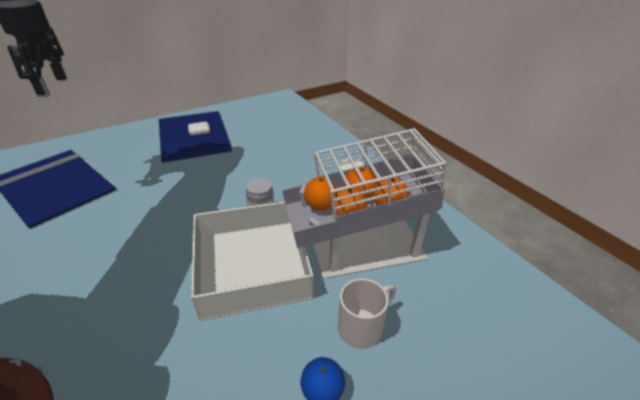

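View pics/top0.png

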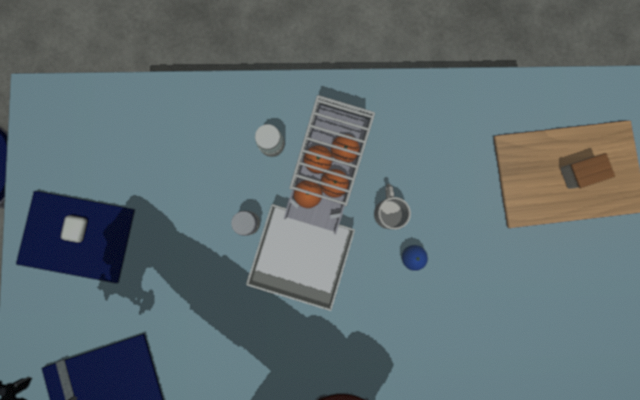

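The wedged fruit, in the top view: lowest on the left at (308,195), then right (336,183), left (319,157) and right (347,148). All four are orange and inside the chute. The blue ball at (415,258) top / (323,380) side is the look-alike, so I'll leave it. The jar is at (268,138), the can at (244,222) and the mug at (394,212).

```bash
cat > h.py <<'E'
import numpy as np, cv2
from plant import robot
def cam(n):
    c=robot.get_calibration(n); R,_=cv2.Rodrigues(np.array(c["rvec"],float)); t=np.array(c["tvec"],float).ravel()
    return R,t,200/np.tan(np.radians(c["vertical_fov"]/2)),c["cx"],c["cy"]
def ray(n,u,v):
    R,t,f,cx,cy=cam(n); d=R.T@np.array([(u-cx)/f,(v-cy)/f,1.]); return -R.T@t,d/np.linalg.norm(d)
def onz(n,u,v,z):
    o,d=ray(n,u,v); return o+d*(z-o[2])/d[2]
def proj(n,p):
    R,t,f,cx,cy=cam(n); q=R@np.asarray(p)+t; return q[:2]/q[2]*f+[cx,cy]
def tri(a,b):
    (o1,d1),(o2,d2)=ray("top",*a),ray("side",*b)
    s=np.linalg.lstsq(np.c_[d1,-d2],o2-o1,rcond=None)[0]; p,q=o1+d1*s[0],o2+d2*s[1]
    return (p+q)/2,np.linalg.norm(p-q)
def orange(im):
    h=cv2.cvtColor(im,cv2.COLOR_BGR2HSV); return cv2.inRange(h,(3,150,70),(18,255,255))
E
python3 - <<'E'
from h import *
im=cv2.imread("pics/top0.png"); s=cv2.imread("pics/side0.png")
cv2.imwrite("pics/topc.png",cv2.resize(im[85:315,235:405],None,fx=2.6,fy=2.6,interpolation=cv2.INTER_CUBIC))
cv2.imwrite("pics/sidec.png",cv2.resize(s[120:320,180:460],None,fx=2.8,fy=2.8,interpolation=cv2.INTER_CUBIC))
w=im.copy(); h=cv2.cvtColor(im,cv2.COLOR_BGR2HSV)
m=orange(im); m[:85]=0;m[:,:270]=0;m[220:]=0;m[:,380:]=0
m=cv2.morphologyEx(m,cv2.MORPH_CLOSE,np.ones((3,5)))
n,l,st,ce=cv2.connectedComponentsWithStats(m)
for i in range(1,n):
    if st[i,4]>40: print(st[i],ce[i],onz("top",*ce[i],.145))
E
```

```text
[338 138  20  12 140] [347.57857143 143.17857143] [ 0.71841948 -0.02066967  0.145     ]
[311 148  20   8  65] [320.89230769 151.07692308] [0.70149908 0.0390277  0.145     ]
[333 149  23  12 131] [343.64885496 154.95419847] [ 0.69204197 -0.01136081  0.145     ]
[306 155  25  13 173] [317.93641618 161.50289017] [0.67821092 0.0459594  0.145     ]
[323 175  24  13 176] [335.74431818 180.61363636] [0.63500481 0.00730578 0.145     ]
[300 183  21  10  96] [310.51041667 187.63541667] [0.62029564 0.0632357  0.145     ]
[324 187  19   9  90] [331.68888889 191.37777778] [0.6112896  0.01670495 0.145     ]
[295 192  25  15 228] [305.76754386 199.10087719] [0.59514068 0.07401791 0.145     ]
```

View pics/topc.png

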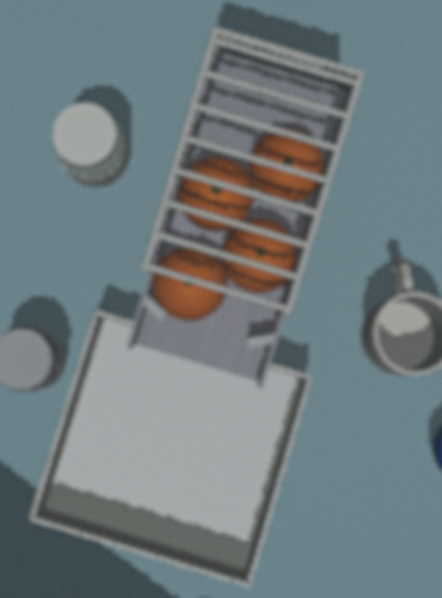

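View pics/sidec.png

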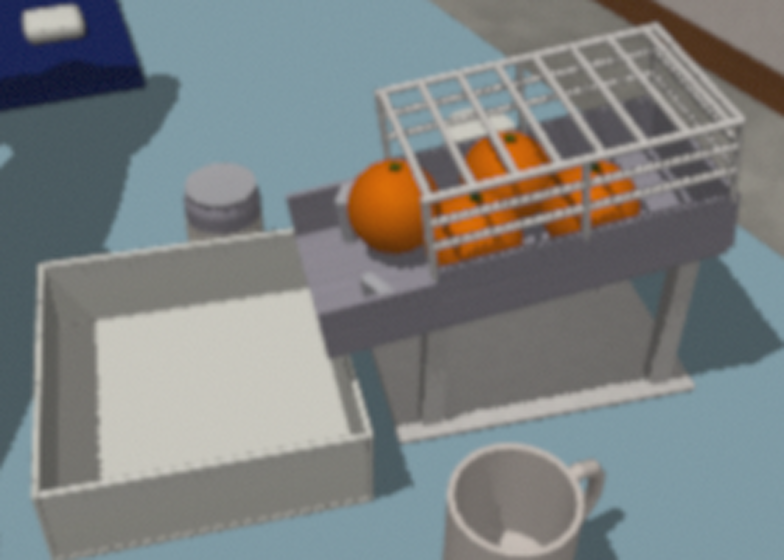

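The crops show the guard's front corners at topc (147,268) and (292,311). The tray rim corners are at (97,315), (308,376), (250,582) and (33,520). The cheeks are visible in the side crop at (345,190) left and (375,283) right. Next I'll get the chute pose from the tray and guard and check it against the cheeks and fruit.

```bash
python3 - <<'E'
from h import *
T=lambda u,v:(u/2.6+235-.3,v/2.6+85-.3)
S=lambda u,v:(u/2.8+180-.3,v/2.8+120-.3)
tr=[onz("top",*T(*p),.065)[:2] for p in[(97,315),(308,376),(250,582),(33,520)]]
print("tray edges",[np.linalg.norm(tr[i]-tr[(i+1)%4]) for i in range(4)])
c=np.mean(tr,0); ax=(tr[0]+tr[1]-tr[2]-tr[3]); yt=np.degrees(np.arctan2(ax[1],ax[0])); print("tray c",c,"yaw",yt)
zg=.1+.036*np.tan(np.radians(8))+.098
g=[onz("top",*T(*p),z)[:2] for p,z in[((147,268),zg),((292,311),zg),((360,75),zg+.194*np.tan(np.radians(8))),((215,32),zg+.194*np.tan(np.radians(8)))]]
print("guard edges",[np.linalg.norm(g[i]-g[(i+1)%4]) for i in range(4)])
ax=g[2]+g[3]-g[0]-g[1]; yg=np.degrees(np.arctan2(ax[1],ax[0])); print("guard front mid",(g[0]+g[1])/2,"yaw",yg)
yaw=np.radians((yt+yg)/2); ex=np.array([np.cos(yaw),np.sin(yaw)]); 
m1=c+.118*ex; m2=(g[0]+g[1])/2-.036*ex; print("mouth",m1,m2)
m=(m1+m2)/2; ey=np.array([-ex[1],ex[0]])
W=lambda x,y,z:np.r_[m+x*ex+y*ey,z+.1]
for y in(.0355,-.0355):
    for n in("side","top"):
        p=proj(n,W(0,y,.036)); print("cheek",y,n,p, (p-[180,120])*2.8 if n=="side" else (p-[235,85])*2.6)
for a,b in[((190,283),(393,206)),((262,253),None),((215,192),(507,172)),((288,165),None)]:
    P=onz("top",*T(*a),.145); 
    for _ in range(4):
        d=P[:2]-m; P=onz("top",*T(*a),.1+(d@ex)*np.tan(np.radians(8))+.0323)
    d=P[:2]-m; print("fruit lane x,y",d@ex,d@ey,P, tri(T(*a),S(*b)) if b else "")
E
```

```text
tray edges [np.float64(0.20235584770838366), np.float64(0.19318396753037997), np.float64(0.20449567362181756), np.float64(0.19442529367088907)]
tray c [0.46342287 0.089804  ] yaw -17.400436118922947
guard edges [np.float64(0.11935213408582102), np.float64(0.18918611370685826), np.float64(0.11755830796891173), np.float64(0.18960364020070977)]
guard front mid [0.59714803 0.04487224] yaw -17.086007979549784
mouth [0.57611936 0.05482543] [0.56276605 0.05554367]
cheek 0.0355 side [302.24010478 191.90318672] [342.27229339 201.32892282]
cheek 0.0355 top [299.18640579 206.30175605] [166.88465506 315.38456574]
cheek -0.0355 side [310.90760291 216.1743907 ] [366.54128815 269.28829396]
cheek -0.0355 top [329.91858467 215.30755646] [246.78832013 338.79964678]
fruit lane x,y 0.03251958756098948 0.025224395600343792 [0.60797793 0.0696355  0.13687033] (array([0.60782292, 0.0698769 , 0.13467795]), np.float64(0.0007610833559334907))
fruit lane x,y 0.07393634253497111 -0.026598835323708096 [0.63217132 0.00786435 0.14269108] 
fruit lane x,y 0.11212703710819316 0.026301949312574027 [0.68432684 0.0470667  0.14805843] (array([0.68402201, 0.04715033, 0.14910797]), np.float64(0.0002963369068364087))
fruit lane x,y 0.15085019794079163 -0.026766917315685 [ 0.70557846 -0.01509564  0.15350061]
```

```bash
cat >> h.py <<'E'
from scipy.spatial.transform import Rotation as Ro
M=np.array([.5694,.0552]); YAW=np.radians(-17.24); AL=np.radians(40)
EX=np.array([np.cos(YAW),np.sin(YAW)]); EY=np.array([-EX[1],EX[0]])
def W(x,y,z): return np.r_[M+x*EX+y*EY,z+.1]
AX=np.r_[np.cos(AL)*EX,-np.sin(AL)]
def rot(mode):  # mode: tool y direction
    y={"across":np.r_[EY,0],"across-":-np.r_[EY,0]}.get(mode)
    if y is None:
        y=np.cross(AX,np.r_[EY,0])*(1 if mode=="up" else -1)
    x=np.cross(y,AX); return Ro.from_matrix(np.c_[x,y,AX]).as_euler("xyz",degrees=True)
def tcp(x,y,z,back=0): return W(x,y,z)-AX*(robot.tip_reach+back)   # tip at lane coords
def fruits():
    """fruit in top view -> lane coords, by clusters of the orange mask"""
    im=robot.grab_frame("top"); m=orange(im); m[:,:230]=0;m[:,385:]=0;m[:85]=0;m[320:]=0
    return im,m
E
python3 - <<'E'
from h import *
T=lambda u,v:(u/2.6+234.7,v/2.6+84.7)
S=lambda u,v:(u/2.8+179.7,v/2.8+119.7)
for a,b in[((147,268),(378,92)),((292,311),(430,195))]:
    p,e=tri(T(*a),S(*b)); d=p[:2]-M; print("guard corner",p,e,d@EX,d@EY)
print(robot.tip_reach)
for mode in("across","across-","up","down"):
    print(mode,rot(mode))
    for s in(-1,1):
        for a in((.02,.025*s,.042,.09),(.03,.025*s,.042,0),(.065,.025*s,.046,0)):
            q=robot.ik(tcp(*a),rot(mode)); print(None if q is None else np.round(q,1))
E
```

```text
guard corner [0.61466997 0.10184574 0.20444079] 0.0005754414314160185 0.02941144008707211 0.05796690465065896
guard corner [ 0.5795198  -0.01200976  0.20788062] 0.0012282217373942176 0.029584418025857886 -0.06119087971120394
0.0726
across [180.    50.   162.76]
None
None
None
None
None
[ -0.1 -42.6 -59.   24.9 -13.   11.2]
across- [180.   -50.   -17.24]
None
None
None
None
None
[-1.000e-01 -4.260e+01 -5.900e+01  2.490e+01 -1.300e+01 -1.688e+02]
up [130.     0.    72.76]
None
None
None
None
None
[-1.000e-01 -4.260e+01 -5.900e+01  2.490e+01 -1.300e+01  1.012e+02]
down [-130.      0.   -107.24]
None
None
None
None
None
[ -0.1 -42.6 -59.   24.9 -13.  -78.8]
```

Triangulation puts the guard's front edge at z≈0.204, which matches the expected height, at lane x=0.0295 in the averaged frame. So the true mouth is about 6.5 mm further down-lane, and I'm adopting the guard-based origin. That also puts fruit 1 where the cheek geometry predicts. At 40° the pose is out of reach, so I'll scan lean and azimuth.

```bash
sed -i 's/^M=np.array.*; YAW/M=np.array([.5628,.0555]); YAW/' h.py; python3 - <<'E'
from h import *
import h
for al in(44,46,48,50,52):
  for az in(-20,-10,0,10,20,30):
    a=np.radians(al); y=YAW+np.radians(az); ex=np.r_[np.cos(y),np.sin(y),0]; ey=np.r_[-np.sin(y),np.cos(y),0]
    AXv=np.cos(a)*ex-[0,0,np.sin(a)]
    out=[]
    for s in(-1,1):
        for p,b in(((.025,.025*s,.055),.09),((.025,.025*s,.055),.05),((.036,.025*s,.042),0),((.065,.025*s,.046),0)):
            r=Ro.from_matrix(np.c_[np.cross(ey,AXv),ey,AXv]).as_euler("xyz",degrees=True)
            q=robot.ik(W(*p)-AXv*(robot.tip_reach+b),r); out.append("-" if q is None else "Y")
    print(al,az,"".join(out),end=" | ")
  print()
E
```

```text
44 -20 YYYYYYYY | 44 -10 --YY-YYY | 44 0 ------YY | 44 10 -------Y | 44 20 -------Y | 44 30 -------Y | 
46 -20 YYYYYYYY | 46 -10 --YY-YYY | 46 0 ---Y--YY | 46 10 -------Y | 46 20 -------Y | 46 30 ---Y---Y | 
48 -20 YYYYYYYY | 48 -10 --YYYYYY | 48 0 ---Y--YY | 48 10 ---Y--YY | 48 20 ---Y---Y | 48 30 ---Y--YY | 
50 -20 YYYYYYYY | 50 -10 --YYYYYY | 50 0 --YY--YY | 50 10 ---Y--YY | 50 20 ---Y--YY | 50 30 --YY--YY | 
52 -20 YYYYYYYY | 52 -10 -YYYYYYY | 52 0 --YY-YYY | 52 10 --YY--YY | 52 20 ---Y--YY | 52 30 --YY--YY |
```

```bash
cat >> h.py <<'E'
def pose(x,y,z,al=48,az=-10,back=0,up=0):
    a,w=np.radians(al),YAW+np.radians(az); ey=np.r_[-np.sin(w),np.cos(w),0]
    A=np.r_[np.cos(a)*np.cos(w),np.cos(a)*np.sin(w),-np.sin(a)]
    r=Ro.from_matrix(np.c_[np.cross(ey,A),ey,A]).as_euler("xyz",degrees=True)
    return W(x,y,z)-A*(robot.tip_reach+back)+[0,0,up],r
def line(p,v=.15,g=None): return robot.line_to(p[0],vel=v,rotation=p[1],guard=g)
def st(t): o=robot.observe(); print(t,round(o["time"],2),np.round(o["tool_pos"],4),"F",np.round(o["ft_force"],1))
def pre(y): return pose(.02,y,.055,al=48,az=-20,back=.06)
E
python3 - <<'E'
from h import *
robot.set_gripper(0); st("closed")
y=-.028
hi=pre(y); hi=(hi[0]+[0,0,.06],hi[1])
print(robot.ik(*hi),robot.ik(*pre(y)))
robot.move_pose(*hi); st("hi")
line(pre(y)); st("pre")
print(line(pose(.030,y,.043),.1,8)); st("in")
a=robot.grab_frame("side"); b=robot.grab_frame("top")
cv2.imwrite("pics/in1.png",np.vstack([cv2.resize(a[80:280,200:460],None,fx=2.2,fy=2.2)[:,:442],cv2.resize(b[120:260,250:380],(442,160*0+300))])[:740])
c=cv2.resize(a[90:270,220:460],None,fx=2,fy=2); d=cv2.resize(b[100:280,260:380],None,fx=2,fy=2)
cv2.imwrite("pics/in1.png",np.hstack([c,d]))
E
```

```text
closed 0.87 [0.2385 0.5506 0.3039] F [-0.  -0.6  0.2]
[  5.95386091 -42.96207176 -41.66395913  58.01592287 -27.25807172
  34.90385193] [  5.95386091 -43.67183236 -48.3112365   52.07840612 -27.25807172
  34.90385193]
hi 2.94 [0.503  0.0771 0.3137] F [-0.5 -0.4  0. ]
pre 3.49 [0.5032 0.0767 0.2543] F [-0.1  0.5  0.8]
False
in 4.4 [0.5402 0.0422 0.198 ] F [ 0.1  0.2 -0.3]
```

View pics/in1.png

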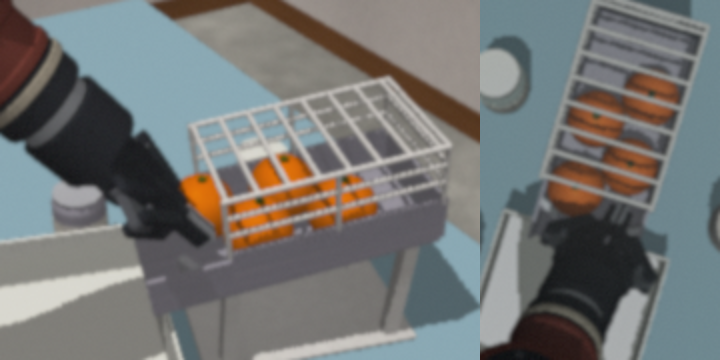

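The fingertips (side crop ~(205,240)) sit just in front of fruit 2, over the right cheek and clear of the guard and fruit 1. Next is a slow push.

```bash
python3 - <<'E'
from h import *
y=-.028
for x in(.045,.056,.066):
    print(x,line(pose(x,y,.043+(x-.03)*.14),.03,8)); st("push")
robot.pause(.8); st("hold")
a=robot.grab_frame("side"); b=robot.grab_frame("top")
c=cv2.resize(a[90:320,180:460],None,fx=1.6,fy=1.6); d=cv2.resize(b[90:320,240:380],None,fx=1.6,fy=1.6)
cv2.imwrite("pics/p1.png",np.hstack([c,d]))
E
```

```text
0.045 False
push 5.16 [0.5543 0.0376 0.1991] F [-1.2  1.3  0.5]
0.056 False
push 5.67 [0.5647 0.0343 0.2005] F [-2.4  0.8  2. ]
0.066 True
push 5.97 [0.5704 0.0329 0.1999] F [-0.9 -0.5  0.7]
hold 6.78 [0.5704 0.0332 0.2003] F [ 0.3 -0.3  0.2]
```

View pics/p1.png

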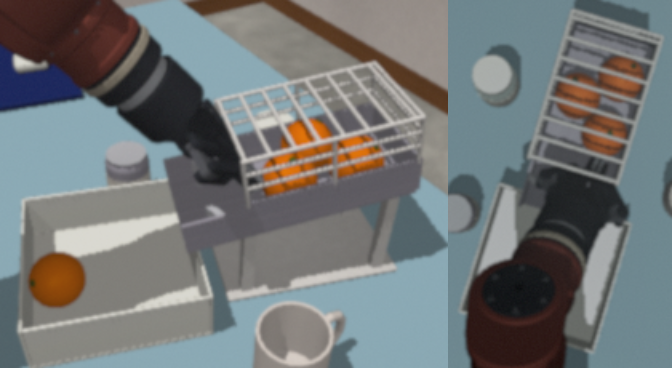

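Fruit 1 is in the tray at p1 (57,280), and the other three are held. Now I'll release them and look again.

```bash
cat >> h.py <<'E'
def look(name):
    a=robot.grab_frame("side"); b=robot.grab_frame("top")
    c=cv2.resize(a[90:320,180:460],None,fx=1.6,fy=1.6); d=cv2.resize(b[90:320,240:380],None,fx=1.6,fy=1.6)
    cv2.imwrite(name,np.hstack([c,d]))
E
python3 - <<'E'
from h import *
y=-.028
line(pose(.030,y,.043),.08); st("r1")
line(pre(y),.12); st("pre")
robot.pause(.6)
look("pics/r1.png")
E
```

```text
r1 7.42 [0.5402 0.0423 0.1973] F [-2.3  2.2  1.5]
pre 8.21 [0.5031 0.0764 0.253 ] F [ 0.1 -0.1  0.2]
```

View pics/r1.png

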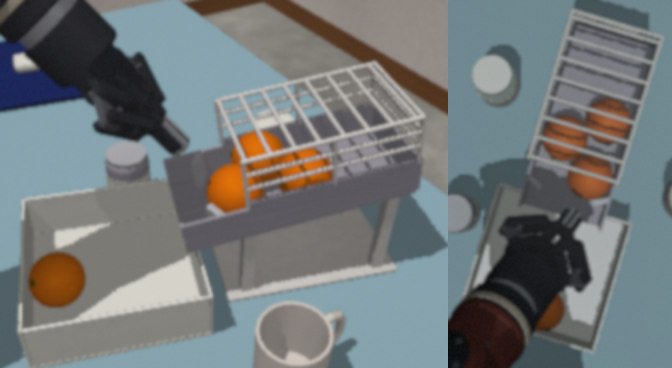

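They wedged again, mirrored: the lowest is right at (590,176), the next left at (564,136) and the third right at (608,121). Next I'll push the left one.

```bash
python3 - <<'E'
from h import *
for u,v in((590,176),(564,136),(608,121)):
    P=onz("top",(u-448)/1.6+240,v/1.6+90,.142); d=P[:2]-M; print(d@EX,d@EY)
y=.025
for p in(pre(y),pose(.030,y,.043,az=-12),pose(.066,y,.048,az=-12)): print(robot.ik(*p) is not None)
line(pre(y)); st("pre")
print(line(pose(.030,y,.043,az=-12),.1,8)); st("in")
for x in(.045,.056,.066):
    print(x,line(pose(x,y,.043+(x-.03)*.14,az=-12),.03,8)); st("push")
robot.pause(.8); st("hold")
look("pics/p2.png")
E
```

```text
0.037918199445522424 -0.02180712782600005
0.08111660544123722 0.028290974629882608
0.1184780781352717 -0.024434381671267758
True
True
True
pre 9.41 [0.5185 0.1271 0.2532] F [ 0.2 -0.1 -0.4]
False
in 10.32 [0.5566 0.0942 0.1977] F [-0.9 -1.   0.4]
0.045 False
push 10.97 [0.5709 0.0898 0.199 ] F [-0.5  0.6  0.4]
0.056 True
push 11.29 [0.5774 0.0876 0.1992] F [-0.5  0.5  2.7]
0.066 True
push 11.5 [0.5775 0.0876 0.1987] F [-2.1  1.6  2.7]
hold 12.3 [0.5774 0.0877 0.1986] F [-1.9  2.9  3.1]
```

View pics/p2.png

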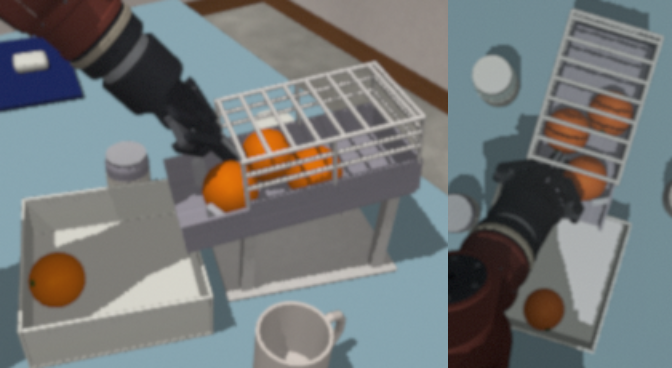

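The guard tripped: the lowest fruit (588,178) has rolled against the side of the finger before getting free, and the second has moved only ~8 mm. I'll back off a little, shift toward the left wall with more azimuth so the finger leaves the exit path, and push again.

```bash
python3 - <<'E'
from h import *
y=.033; az=-19
for p in(pose(.033,y,.048,az=az),pose(.066,y,.05,az=az)): print(robot.ik(*p) is not None)
line(pose(.033,.028,.048,az=-15),.1); line(pose(.033,y,.047,az=az),.1); st("in")
robot.pause(.3)
for x in(.045,.052,.059,.066):
    r=line(pose(x,y,.047+(x-.03)*.14,az=az),.025,9); print(x,r); st("push")
    if r: break
robot.pause(.8); st("hold")
look("pics/p3.png")
E
```

```text
True
True
in 12.99 [0.5652 0.106  0.2003] F [-0.2  0.3  0.3]
0.045 False
push 13.93 [0.5764 0.1024 0.2029] F [0.5 0.4 0.4]
0.052 True
push 14.17 [0.579  0.1016 0.2026] F [-1.   0.6  0.4]
hold 14.97 [0.5786 0.1016 0.2022] F [-0.7  0.7  0.8]
```

View pics/p3.png

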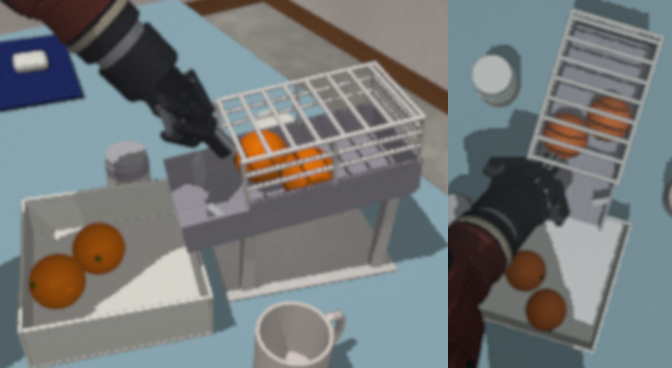

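Two are in the tray, at p3 (57,281) and (98,248). Two remain, left (564,136) and right (608,117). I'll release them, locate them numerically, and if they wedge as expected push the right one.

```bash
cat >> h.py <<'E'
def lane(k):
    im=robot.grab_frame("top"); m=orange(im); p=np.argwhere(m)[:,::-1].astype(np.float32)
    L=np.array([onz("top",*q,.14)[:2]-M for q in p]); L=np.c_[L@EX,L@EY].astype(np.float32)
    L=L[(L[:,0]>-.02)&(L[:,0]<.24)&(abs(L[:,1])<.065)]; print("px",len(L))
    if len(L)<100: return np.zeros((0,2))
    _,lab,c=cv2.kmeans(L,k,None,(3,50,1e-5),5,cv2.KMEANS_PP_CENTERS); return c[np.argsort(c[:,0])]
E
python3 - <<'E'
from h import *
line(pose(.033,.033,.047,az=-19),.08); line(pre(.033),.12); st("pre")
line(pre(-.03)); robot.pause(.4); c=lane(2); print(c)
y=-.030
if len(c)==2 and c[0,1]>.01 and c[1,1]<-.01 and abs(c[1,0]-.08)<.012:
    print(line(pose(.030,y,.043),.1,8)); st("in")
    for x in(.045,.052,.059,.066):
        r=line(pose(x,y,.043+(x-.03)*.14),.03,9); print(x,r); st("push")
        if r: break
    robot.pause(.8); st("hold")
look("pics/p4.png")
E
```

```text
pre 16.17 [0.5212 0.1346 0.253 ] F [-0.2 -1.5 -0.8]
px 589
[[ 0.03384193  0.02672957]
 [ 0.07476482 -0.02465661]]
False
in 18.09 [0.5395 0.0403 0.1976] F [-0.9  0.3  0.2]
0.045 False
push 18.75 [0.5536 0.0357 0.1988] F [-0.2  0.2  0.2]
0.052 False
push 19.13 [0.5604 0.0336 0.2   ] F [ 0.4 -0.2 -0.8]
0.059 False
push 19.52 [0.5671 0.0315 0.2009] F [ 0.2 -0.3 -0.6]
0.066 True
push 19.73 [0.5693 0.0311 0.2003] F [-0.3  1.8  0.3]
hold 20.52 [0.5686 0.0311 0.1996] F [-1.3  0.6 -0.4]
```

View pics/p4.png

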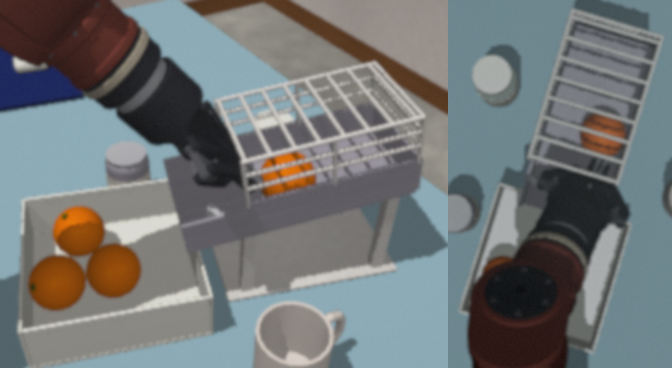

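Three are in the tray and the last is held at (604,132). I'll retreat and let it roll out.

```bash
python3 - <<'E'
from h import *
y=-.03
line(pose(.030,y,.043),.08); line(pre(y),.12); hi=pre(y); line((hi[0]+[0,0,.06],hi[1]))
robot.pause(2); st("hi"); print(lane(1)); look("pics/end.png")
E
```

```text
hi 24.49 [0.5024 0.0746 0.3135] F [ 1.2 -0.2  0.1]
px 0
[]
```

View pics/end.png

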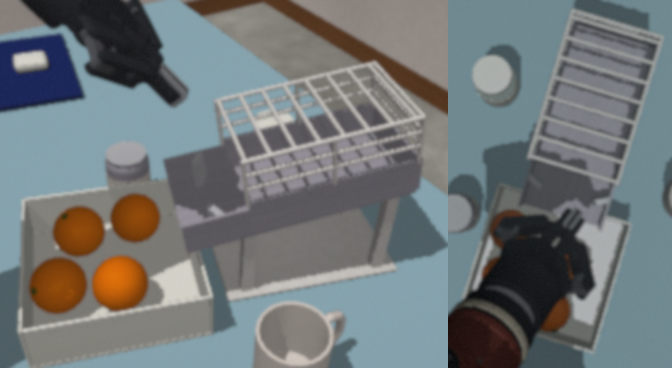

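All four are in the tray, at (79,230), (135,217), (58,285) and (120,283), and the lane is empty. I'll check that nothing is still moving, then hand in.

```bash
python3 - <<'E'
from h import *
for i in range(6):
    a=orange(robot.grab_frame("side")); robot.pause(1); b=orange(robot.grab_frame("side"))
    n=int((a!=b)[150:300,180:320].sum()); print(n)
    if n<12: break
robot.job_done(); st("done")
E
```

```text
12
9
the job is handed in; nothing more can be done
the job is handed in; nothing more can be done
```

All four mandarins rolled out and lay in the white tray when I handed the job in, at about 27 s of the 58 s allowed. No verdict is reported.

I reached in under the guard with closed fingers and nudged back the pinning mandarin three times: right, left, then right. After each nudge the lowest one rolled out, and the last one came out by itself.

**What went less smoothly**
- **Second nudge:** the first try stopped at the 8 N force limit with no fruit released. The lowest mandarin was probably leaning on the finger. I backed off, moved closer to the left wall and repeated it, and that freed it.
- **Force limit:** the limit I set (8–9 N) also stopped the final step of the first and third nudges and the repeat of the second. Readings after each stop were about 5 N or less. I had no direct reading of finger-on-fruit force.
- **Mouth position:** my two estimates of the chute mouth differed by about 13 mm. I used the one from the guard, which also fitted the fruit positions and the cheeks.

**Last checks**
- **Lane and tray:** the lane had no orange pixels left, and the picture showed four mandarins in the tray.
- **Stillness:** 9 pixels changed in the tray area over the last second, which I took as image noise.
- **Other objects:** the can, jar and mug looked unmoved in the pictures. I did not measure them, and the gripper was clear of everything.

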